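# Draw the rolling pin out of the utensil box

## Robot

A 7-joint arm with a two-finger parallel gripper is mounted at the origin on the work surface; the furniture and walls round the work are solid. World frame = base frame: x ahead of the robot, y to its left, z up, the work surface at z = 0. Lengths are in m, angles in rad, forces in N, time in s.
With the tool pointing down it reaches from about 0.4 to 0.85 m from the base axis. Payload 10.4 kg.
Tool frame: the origin (TCP) lies between the finger pads; the fingertips stand ahead of it and the grasp point (between the pads) lies 5 mm behind it (manip.tip_extent is the z of the fingertips in the tool frame, in m); z points along the fingers, y is the line along which they close (so a half turn about z gives the same grasp; the last joint's range is limited). The gripper opens to 85 mm and grips with 20 to 120 N. Pads are 22 mm wide; open, the fingers measure 114 mm over their backs; the gripper's body (76 mm by 85 mm) begins 54 mm behind the grasp point. The pads swing forward as they close: fully open they stand 13 mm farther back than shut.
Start: joints at [-1.137, 0.332, -0.065, 1.46, 0.022, 1.35, -0.088], TCP at [0.276, 0.561, 0.245] pointing down, gripper open.
Joint ranges: [-2.6, 2.6], [-0.5, 2.12], [-1.47, 1.34], [0.16, 2.42], [-1.27, 4.41], [0.06, 2.06], [-2.6, 2.6]. Speed limits (rad/s): [2.22, 2.22, 2.79, 2.79, 3.14, 3.14, 3.14].

## Interface

Orientations are given as a unit quaternion [x, y, z, w].
In Python, from workcell import status, viewer, manip gives the robot as it stands.
- The arm moves only by the tool play_rows, never from a script. Its argument "plan" is one flat list of numbers, 7 for each row, row after row: the turn, a rotation vector about the tool's x, y, z in degrees, then the shift along the tool's x, y, z in m, then the opening, from 0 (shut) to 1 (fully open). In form: [ax, ay, az, dx, dy, dz, grip, ax, ay, az, dx, dy, dz, grip, ...]. A call has 1 to 20 rows; each row is the pose to reach, as a shift and turn from the pose commanded when the call began, along the tool's axes at that moment; what a row does not reach only later rows make up. A row lasts 1/8 s, in which the tool goes at most 62.5 mm and 10.7 degrees, less where a joint would pass 70% of its speed; a pose out of reach is approached as far as the arm can. A call with a gripper value outside its range is refused whole. The fingers move at their own pace and stop on an object; "squeeze" is the grip in N (left out, the last holds). Time passes only in rows, so rows that repeat a pose let the fingers close. It gives the time, the measured TCP pose, the force, the opening and the grip force at its end, in the units of the state.
- status.get_obs(): the state, without advancing time (a new reading comes with each control period).
- viewer.camera(name): name is "side" or "top" or "wrist"; returns the picture (384x512x3 uint8, red, green, blue); there is no depth.
- viewer.camera_model(name): a dict with "fx", "fy", "cx", "cy" (pixels), "D" ([k1, k2, p1, p2, k3] as OpenCV has them; the pictures are not rectified), "R" (3x3) and "t" (3): a world point X has camera coordinates R X + t. Camera axes: x right, y down, z forward; pixel columns grow to the right and rows downward; lengths in m; the calibration is good to about 2 mm. A picture is of the moment at which its call begins: read the wrist's pose just before it. camera_model takes no time and is no camera call; for the wrist camera it gives the pose at the moment of the call.
- manip.hand_in(): hands the job in; it is judged then, once.
The state is a dict: "clock": time; "joint_pos": joint angles; "joint_velocities": joint speeds; "tau": joint torques, N m; "position": TCP position; "ee_rot": TCP orientation; "ft_force": force on the tool from outside, world axes, zero at the start; "torque": the same for the moment, N m; "grip_width": opening from 0.0 (shut) to 1.0 (fully open); "grasp_force": force on a finger pad.
Only numpy, scipy, OpenCV 4.12 (cv2) and the standard library are available. Lean on these libraries where they do the work, as an engineer would, in place of code of your own. Each camera call takes 0.05 s, during which the arm holds its last target. There are 200 camera calls.

## Task

Take the rolling pin out of the wooden utensil box. It is longer than the box's opening, so tilt it and bring one end out first, without wrenching it against the box and without shifting the shaker, jar and tin beside the box. Finish holding the pin still and level in the gripper, clear of everything and about 10 cm or more above the top of the box; do not put it down.

Things in the scene. Friction and masses are not known exactly. Their poses are not given: they have to be found in the camera images.
- utensil_box: Wooden utensil box, fixed. Outside 136 (x) x 356 (y, its long way) x 86 mm high, walls and floor 8 mm; the long walls dip to 46 mm high where |y| is under 90 mm; inside 120 x 340 mm. Origin: centre of its underside; z up. Inside, at y = +104 and -104 mm, two 8 mm thick rests (flat top z 30 mm; stops to z 50 mm where |x| > 40 mm) carry the pin's handles.
- box_opening (a point): Centre of the box's only opening, in the middle of its top, 86 mm above the worktop; axes as the box's. The opening is 120 (x) x 180 mm (y from -90 to +90), with low side walls. Beyond it each end is roofed by a fixed board, 8 mm thick (underside 78, top 86 mm above the worktop), out to the end wall.
- rolling_pin: Loose wooden rolling pin, 240 mm long along its own y, 130 to 250 g: round body 30 mm across and 120 mm long, round handles 18 mm across and 60 mm long at both ends. Origin: on its axis at mid-length (centre of mass). It lies on the rests, axis 39 mm above the worktop, nearly along the box's y, its ends hidden under the end covers. It may roll: only its y axis is meaningful.
- pin_left_end (a point): Centre of the pin's end face at its own y = +120 mm (the left end, seen from the robot, at the start).
- pin_right_end (a point): Centre of the pin's end face at its own y = -120 mm (the right end at the start).
- salt_shaker: Glass salt shaker, 44 mm across, 90 mm high, loose, standing by the left end of the box. Origin: centre of its underside. Leave it alone.
- spice_jar: Spice jar with a green cap, 46 mm across, 106 mm high, loose, standing behind the box. Origin: centre of its underside. Leave it alone.
- food_tin: Low food tin, 87 mm across, 40 mm high, loose, standing behind the box. Origin: centre of its underside. Leave it alone.
Mind the look-alikes: they are no part of the job. There is more than one size of the rolling_pin; the one meant has the size given above.

How it is judged:
By the outcome, as a careful person would: the job done as asked, in the order asked, and still so for the second after the job is handed in, while the arm keeps its last pose, push and grip.
It also fails if it takes over 38 s, if anything falls off the work surface, if the arm or the gripper's body presses on something with over 40 N, if the wrist force passes 120 N, or if a joint passes its speed limit or range.

## Working session

There is one attempt and no reset: what is moved stays moved. The work goes in short steps, Python scripts to look and compute and a tool call to move; the robot and the scene stay as the last step left them, time stands still between calls to the robot, and variables do not carry over. Pictures are saved under pics/ and viewed, at most 10 in all, crops included, and the job is handed in when it is done.

Besides the shell and the picture viewer there is one more tool, called after "Emit:" as a command line: name --argument value ..., lists and objects as JSON in quotes. play_rows: Moves the arm, as the interface text tells. Its arguments: {"type":"object","properties":{"plan":{"type":"array","items":{"type":"number"}},"squeeze":{"type":"number"}},"required":["plan"]}

```bash
mkdir -p pics; cat > h.py <<'E'
import numpy as np, cv2
from workcell import status, viewer, manip
from scipy.spatial.transform import Rotation as Rn
def snap(n,f):
    m=viewer.camera_model(n); im=viewer.camera(n); cv2.imwrite('pics/'+f,im[:,:,::-1]); return im,m
def K(m): return np.array([[m['fx'],0,m['cx']],[0,m['fy'],m['cy']],[0,0,1.]])
def ray(m,px):
    u=cv2.undistortPoints(np.array([[px]],float),K(m),np.array(m['D'],float)).ravel()
    R=np.array(m['R']);t=np.array(m['t']); return -R.T@t, R.T@np.array([u[0],u[1],1])
def atz(m,px,z):
    c,d=ray(m,px); return c+d*(z-c[2])/d[2]
def proj(m,P):
    R=np.array(m['R'],float); return cv2.projectPoints(np.atleast_2d(np.array(P,float)),cv2.Rodrigues(R)[0],np.array(m['t'],float),K(m),np.array(m['D'],float))[0].reshape(-1,2)
def tri(obs):
    A=np.zeros((3,3));b=np.zeros(3)
    for m,px in obs:
        c,d=ray(m,px); d=d/np.linalg.norm(d);M=np.eye(3)-np.outer(d,d);A+=M;b+=M@c
    return np.linalg.solve(A,b)
E
python3 - <<'E'
from h import *
import pickle
np.set_printoptions(precision=4,suppress=True)
o=status.get_obs();print(o, manip.tip_extent)
ms={}
ims=[]
for n in ['top','side']:
    im,m=snap(n,n+'0.png');ms[n]=m;print(n,m)
E
```

```text
{'clock': 0.0, 'joint_pos': array([-1.1366,  0.3329, -0.0647,  1.461 ,  0.0216,  1.3499, -0.0885]), 'joint_velocities': array([-0.0001, -0.0001, -0.0013, -0.    ,  0.0011, -0.0007, -0.0022]), 'tau': array([  0.0001, -62.5445,   0.0491, -39.1615,   0.0163,   0.0099,
        -0.    ]), 'position': array([0.2755, 0.5606, 0.2445]), 'ee_rot': array([ 0.2264,  0.974 , -0.0007, -0.0001]), 'ft_force': array([ 0.2898, -0.2993, -0.053 ]), 'torque': array([ 0.0319, -0.0007, -0.0777]), 'grasp_force': 0.0, 'grip_width': 1.0014599663007717} 0.014
top {'fx': 422.17083982221874, 'fy': 422.17083982221874, 'cx': 247.44929396554056, 'cy': 188.1242699247997, 'D': array([-0.0943,  0.    ,  0.    ,  0.    ,  0.    ]), 'R': array([[-0.0671, -0.9977,  0.0089],
       [-0.9515,  0.0613, -0.3013],
       [ 0.3001, -0.0286, -0.9535]]), 't': array([0.0837, 0.4889, 0.9482])}
side {'fx': 396.76801805054504, 'fy': 396.76801805054504, 'cx': 251.16522024106388, 'cy': 192.66406718893776, 'D': array([-0.053,  0.   ,  0.   ,  0.   ,  0.   ]), 'R': array([[-1.    , -0.0092, -0.0019],
       [-0.0048,  0.6757, -0.7372],
       [ 0.0081, -0.7371, -0.6757]]), 't': array([0.5269, 0.0393, 1.1354])}
```

View pics/top0.png

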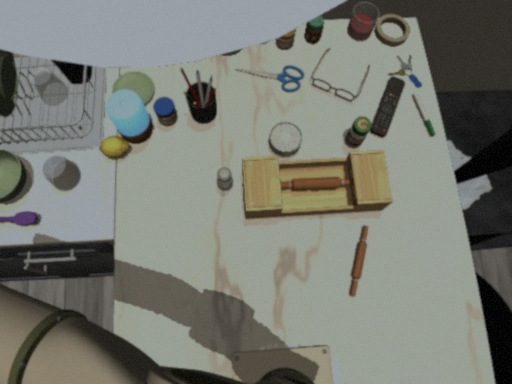

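View pics/side0.png

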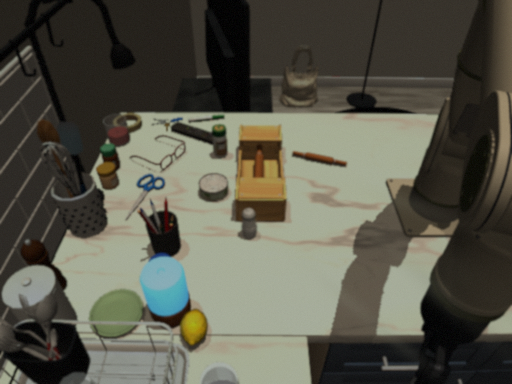

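The top view shows two candidates: a rolling pin in the box at about (316,184), and a thinner loose one on the worktop at (360,262). The second is the look-alike. The shaker is at (224,178), the tin at (285,138) and the jar at (360,130). In the side view the box is at (261,172) and the pin in it at (259,162). Next is one close crop of each view.

```bash
python3 - <<'E'
import cv2,numpy as np
a=cv2.imread('pics/top0.png')[110:225,205:405]; b=cv2.imread('pics/side0.png')[115:225,195:300]
a=cv2.resize(a,None,fx=4,fy=4,interpolation=cv2.INTER_CUBIC)
cv2.imwrite('pics/ct.png',a)
b=cv2.resize(b,None,fx=5,fy=5,interpolation=cv2.INTER_CUBIC)
cv2.imwrite('pics/cs.png',b)
E
```

```text
(no output)
```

View pics/ct.png

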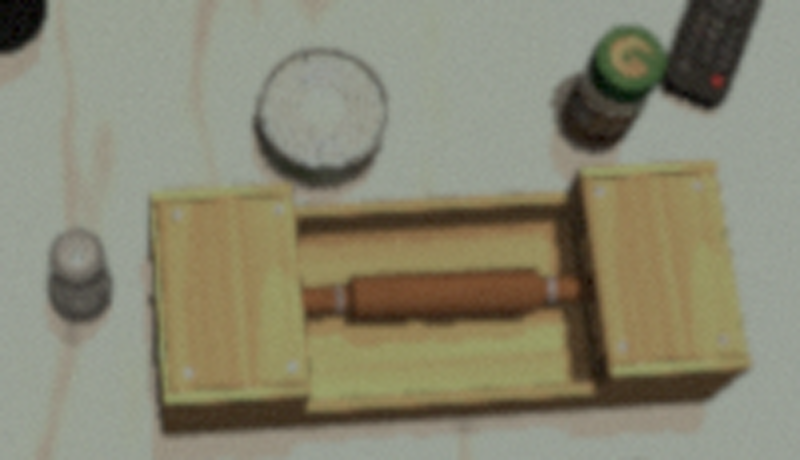

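View pics/cs.png

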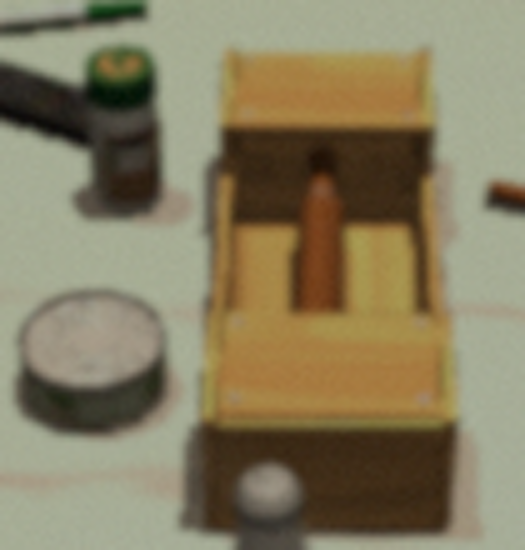

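Top crop: the box pin has a thick body with a thin handle and a white ring at each end. Its body ends are at about crop (345,298) and (548,291), and the box top corners are clear. This is the 30 mm pin. Side crop: the pin axis runs from about (322,185) to (319,308).

```bash
cat > fit.py <<'E'
from h import *
from scipy.optimize import least_squares
np.set_printoptions(precision=4,suppress=True)
mt=viewer.camera_model('top');ms=viewer.camera_model('side')
T=lambda u,v:np.array([205+(u+.5)/4-.5,110+(v+.5)/4-.5])
S=lambda u,v:np.array([195+(u+.5)/5-.5,115+(v+.5)/5-.5])
sg=lambda a,b:np.array([a*.068,b*.178,0])
obs=[(mt,T(151,192),sg(1,1)),(mt,T(716,163),sg(1,-1)),(mt,T(748,370),sg(-1,-1)),(mt,T(163,403),sg(-1,1)),
(ms,S(225,53),sg(1,-1)),(ms,S(431,53),sg(-1,-1)),(ms,S(207,420),sg(1,1)),(ms,S(450,425),sg(-1,1))]
def f(p):
    R=Rn.from_euler('z',p[3]).as_matrix()
    return np.concatenate([proj(m,R@q+p[:3])[0]-px for m,px,q in obs])
r=least_squares(f,[.6,0,.086,0])
print('box',r.x,np.degrees(r.x[3]),'res',r.fun)
# pin axis: intersect planes
def plane(m,a,b):
    c,d1=ray(m,a);_,d2=ray(m,b);n=np.cross(d1,d2);n/=np.linalg.norm(n);return n,n@c
n1,k1=plane(mt,T(345,298),T(548,291));n2,k2=plane(ms,S(322,185),S(319,308))
d=np.cross(n1,n2);d/=np.linalg.norm(d);d*=np.sign(d[1])
p0=np.linalg.lstsq(np.array([n1,n2]),np.array([k1,k2]),rcond=None)[0]
print('axis',p0,d)
for px in [T(345,298),T(548,291)]:
    c,dd=ray(mt,px);A=np.c_[dd,-d];s=np.linalg.lstsq(A,p0-c,rcond=None)[0];print('end',p0+s[1]*d, 'z39:',atz(mt,px,.039))
print('shaker',atz(mt,T(80,300),0),'tin top',atz(mt,T(321,112),.04),'jar top',atz(mt,T(632,60),.106))
E
python3 fit.py
```

```text
box [ 0.5019 -0.1182  0.0808 -0.0076] -0.43295264110737974 res [-0.2176 -0.0698 -0.0673  0.1045  0.6885  0.3852 -0.0172  0.5655 -0.3098
 -0.4346 -0.1677 -0.1054 -1.9997  0.5427  1.2405  0.067 ]
axis [ 0.5076 -0.0112  0.0452] [0.0198 0.9995 0.0251]
end [ 0.5066 -0.0592  0.044 ] z39: [ 0.5082 -0.0599  0.039 ]
end [ 0.5041 -0.1891  0.0407] z39: [ 0.5046 -0.1896  0.039 ]
shaker [0.5304 0.1081 0.    ] tin top [ 0.6364 -0.0567  0.04  ] jar top [ 0.6309 -0.2456  0.106 ]
```

```bash
cat > to.py <<'E'
from h import *
np.set_printoptions(precision=4,suppress=True)
def rel(pos,R):   # goal world pose -> row numbers from the present pose
    o=status.get_obs();R0=Rn.from_quat(o['ee_rot'])
    print('rotvec',np.degrees((R0.inv()*R).as_rotvec()),'shift',R0.inv().apply(np.array(pos)-o['position']))
def down(psi,tilt=0):  # tool y at yaw psi (deg), tool down; tilt>0 lifts the right (-y) end
    p=np.radians(psi);y=np.array([np.cos(p),np.sin(p),0]);z=np.array([0,0,-1.]);x=np.cross(y,z)
    return Rn.from_rotvec(-np.radians(tilt)*y)*Rn.from_matrix(np.c_[x,y,z])
E
cat > clr.py <<'E'
import numpy as np
# box section, y-z in mm (box frame); polygons as rectangles (y0,y1,z0,z1)
B=[(-178,178,0,8),(-178,-170,0,86),(170,178,0,86),(-178,-90,78,86),(90,178,78,86),(100,108,8,30),(-108,-100,8,30)]
def pts(yc,zc,th):
    t=np.radians(th);a=np.array([np.cos(t),-np.sin(t)]);n=np.array([np.sin(t),np.cos(t)])  # a: to left end, down
    s=[(u,v) for u in np.linspace(-120,120,81) for v in (-1,1)]
    P=[(u,v*(15 if abs(u)<=60 else 9)) for u,v in s]+[(e,w) for e in(-120,120) for w in np.linspace(-9,9,7)]
    G=[(u,52) for u in np.linspace(-42.5,42.5,20)]+[(u,v) for u in(-42.5,42.5) for v in(70,110)]+[(u,-22) for u in np.linspace(-11,11,9)]
    return [np.array([yc,zc])+np.array(q)[:,:1]*a+np.array(q)[:,1:]*n for q in(P,G)]
def d(p):
    return min(min(np.hypot(max(b[0]-y,y-b[1],0),max(b[2]-z,z-b[3],0)) for b in B) for y,z in p)
W=[(-6,39,0),(-6,55,0),(32,57,0),(40,78,25)]
W.append((40-130*np.cos(np.radians(25)),78+130*np.sin(np.radians(25)),25));W.append((W[-1][0],230,25));W.append((W[-1][0],230,0))
for a,b in zip(W,W[1:]):
    r=[[d(q) for q in pts(*(np.array(a)+(np.array(b)-a)*k))] for k in np.linspace(0,1,11)]
    print(np.round(b,0),'pin',np.round([x[0] for x in r],1),'grip',np.round([x[1] for x in r],1))
E
python3 clr.py; python3 - <<'E'
from to import *
rel([.505,-.1245,.2],down(-1))
E
```

```text
[-6 55  0] pin [ 0.   1.6  3.2  4.8  6.4  8.   9.6 11.2 12.8 14.4 14. ] grip [ 9.  10.6 12.2 13.8 15.4 17.  18.6 20.2 21.8 23.4 25. ]
[32 57  0] pin [14.  13.8 13.6 13.4 13.2 13.  12.8 11.5  8.5  6.5  6. ] grip [25.  25.2 25.4 25.6 25.8 26.  26.2 26.4 26.6 26.8 27. ]
[40 78 25] pin [6.  5.7 4.6 5.4 5.5 6.9 7.  6.8 6.7 6.5 5.8] grip [27.  26.3 25.2 24.2 23.6 23.1 22.8 22.5 22.1 21.7 21.2]
[-78. 133.  25.] pin [ 5.8  5.9  5.8  5.8 11.3 12.2 12.6 20.3 31.7 32.7 32.7] grip [21.2 26.7 34.7 45.1 56.6 52.  41.2 32.1 26.4 25.7 25.7]
[-78. 230.  25.] pin [ 32.7  41.5  50.3  59.1  67.9  72.7  78.1  84.2  90.9  98.2 105.8] grip [ 25.7  34.5  43.7  53.1  62.5  72.   81.6  91.2 100.8 110.5 120.1]
[-78. 230.   0.] pin [105.8 108.2 111.  114.1 117.5 121.3 125.2 129.4 129.5 129.4 129. ] grip [120.1 120.3 120.5 120.8 121.1 121.5 121.9 122.4 122.5 122.4 122. ]
rotvec [-0.0612  0.0467 64.8272] shift [-0.5081 -0.5136  0.0453]
```

Emit:
play_rows --plan '[0,0,4,-0.03,-0.03,0.003,1,0,0,9,-0.065,-0.066,0.006,1,0,0,13.5,-0.1,-0.101,0.009,0.6,0,0,18,-0.137,-0.138,0.012,0.6,0,0,22.5,-0.174,-0.176,0.015,0.6,0,0,27,-0.211,-0.213,0.018,0.6,0,0,32,-0.248,-0.25,0.022,0.6,0,0,37,-0.285,-0.288,0.025,0.6,0,0,42,-0.322,-0.325,0.029,0.6,0,0,47,-0.359,-0.363,0.032,0.6,0,0,51,-0.396,-0.4,0.035,0.6,0,0,55,-0.43,-0.435,0.038,0.6,0,0,59,-0.462,-0.467,0.041,0.6,0,0,62,-0.488,-0.493,0.044,0.6,0,0,64.8,-0.508,-0.514,0.045,0.6,0,0,64.8,-0.508,-0.514,0.045,0.6,0,0,64.8,-0.508,-0.514,0.045,0.6,0,0,64.8,-0.508,-0.514,0.045,0.6]'

```text
clock: 2.35
position: [0.5048, -0.1233, 0.2002]
ee_rot: [0.712, 0.702, 0.0, -0.0]
ft_force: [0.5, -0.1, -0.3]
grip_width: 0.599
grasp_force: 0.0
```

```bash
python3 - <<'E'
from h import *
import pickle
im,m=snap('wrist','w1.png');o=status.get_obs();print(o['position'],o['ee_rot'],o['clock'],o['grip_width'])
pickle.dump(m,open('w1.pkl','wb'));print(m)
E
```

```text
[ 0.50484417 -0.12336164  0.20033014] [ 7.12431100e-01  7.01742004e-01  2.40874490e-04 -1.74078348e-04] 2.4 0.5985353561743133
{'fx': 312.73871031874955, 'fy': 312.73871031874955, 'cx': 254.80972714209614, 'cy': 191.01639813323712, 'D': array([-0.0537511,  0.       ,  0.       ,  0.       ,  0.       ]), 'R': array([[ 9.99885960e-01, -1.50971079e-02, -3.79711074e-04],
       [-1.44512042e-02, -9.63803387e-01,  2.66222076e-01],
       [-4.38515022e-03, -2.66186229e-01, -9.63911646e-01]]), 't': array([-0.50654527, -0.13444686,  0.3047857 ])}
```

View pics/w1.png

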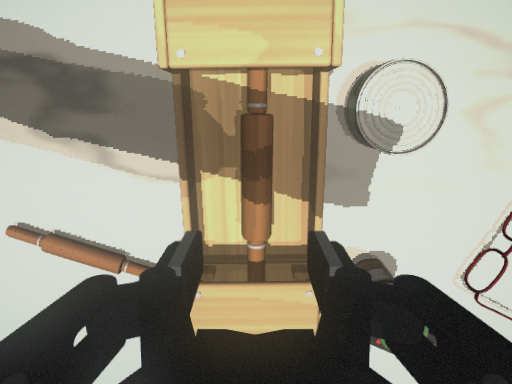

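The wrist view shows the pin body from (257,114) to (257,243), with the inner edges of the cover boards at row 68 (left) and row 282 (right). The pin lies nearly parallel to the box. The thin look-alike is outside the box at (75,250).

```bash
python3 - <<'E'
from to import *
import pickle
exec(open('fit.py').read().split("sg=")[0])
m=pickle.load(open('w1.pkl','rb'))
print('cam',ray(m,(256,192))[0])
for n,p,z in [('bodyL',(257,114),.05),('bodyR',(257,243),.05),('boardL a',(161,68),.086),('boardL b',(340,68),.086),('boardR a',(190,282),.086),('boardR b',(319,282),.086),('wallL',(175,68),.046),('ringL',(257,104),.048),('ringR',(257,246),.048)]:
    print(n,atz(m,p,z))
print('tri L',tri([(m,(257,112)),(mt,T(346,298))]),'tri R',tri([(m,(257,244)),(mt,T(547,291))]))
print('boardtri',tri([(m,(161,68)),(mt,T(309,388))]),tri([(m,(340,68)),(mt,T(294,188))]),tri([(m,(319,282)),(mt,T(580,178))]))
rel([.507,-.1245,.037],down(-.7))
E
```

```text
cam [ 0.5059 -0.0561  0.3294]
bodyL [ 0.5076 -0.0637  0.05  ]
bodyR [ 0.5059 -0.1857  0.05  ]
boardL a [ 0.437  -0.0282  0.086 ]
boardL b [ 0.5689 -0.0303  0.086 ]
boardR a [ 0.4462 -0.2059  0.086 ]
boardR b [ 0.5603 -0.2076  0.086 ]
wallL [ 0.4378 -0.0239  0.046 ]
ringL [ 0.5077 -0.0553  0.048 ]
ringR [ 0.5059 -0.1899  0.048 ]
tri L [ 0.508  -0.0614  0.0386] tri R [ 0.5052 -0.1899  0.0402]
boardtri [ 0.438  -0.0274  0.0877] [ 0.5707 -0.0297  0.0763] [ 0.56   -0.2058  0.0895]
rotvec [ 0.0052 -0.0337 -0.1661] shift [-0.0012  0.0022  0.1633]
```

Emit:
play_rows --plan '[0,0,0,-0.001,0.002,0.03,0.6,0,0,0,-0.001,0.002,0.065,0.6,0,0,0,-0.001,0.002,0.1,0.6,0,0,0,-0.001,0.002,0.125,0.6,0,0,0,-0.001,0.002,0.145,0.6,0,0,0,-0.001,0.002,0.157,0.6,0,0,0,-0.001,0.002,0.163,0.6,0,0,0,-0.001,0.002,0.163,0.6,0,0,0,-0.001,0.002,0.163,0.6]' --squeeze 60

```text
clock: 3.52
position: [0.5073, -0.1255, 0.0379]
ee_rot: [0.713, 0.701, 0.0, 0.0]
ft_force: [-0.0, -0.2, -1.1]
grip_width: 0.598
grasp_force: 0.0
```

Emit:
play_rows --plan '[0,0,0,0,0,0,0.45,0,0,0,0,0,0,0.4,0,0,0,0,0,0,0.35,0,0,0,0,0,0,0.3,0,0,0,0,0,0,0.2,0,0,0,0,0,0,0.2,0,0,0,0,0,0,0.2,0,0,0,0,0,0,0.2]' --squeeze 60

```text
clock: 4.53
position: [0.507, -0.1254, 0.0376]
ee_rot: [0.713, 0.701, 0.0, 0.0]
ft_force: [-1.6, 1.0, 4.8]
grip_width: 0.331
grasp_force: 58.7
```

```bash
python3 - <<'E'
from to import *
o=status.get_obs();print({k:o[k] for k in ['clock','position','ee_rot','ft_force','torque','grip_width','grasp_force','joint_pos']})
E
```

```text
{'clock': 4.525, 'position': array([ 0.507 , -0.1254,  0.0376]), 'ee_rot': array([0.713 , 0.7011, 0.0002, 0.0001]), 'ft_force': array([-1.6433,  1.0353,  4.8234]), 'torque': array([0.1319, 0.4224, 0.0268]), 'grip_width': 0.3307348492586174, 'grasp_force': 58.71732294559479, 'joint_pos': array([-0.333 ,  0.3707,  0.5657,  1.966 , -0.2562,  0.8746,  0.3509])}
```

```bash
python3 - <<'E'
import re
src=open('clr.py').read().split('W=[')[0];exec(src)
import itertools
def seg(a,b,n=7): return min(d(pts(*(np.array(a)+(np.array(b)-a)*k))[0]) for k in np.linspace(0,1,n))
best=[]
for C in itertools.product((24,28,32,36),(50,53,56),(0,4)):
  c1=seg((-7,54,0),C)
  if c1<8: continue
  for D in itertools.product((32,36,40,44),(70,73,76,79,82),(20,23,26)):
    t=np.radians(D[2]);E=(D[0]-130*np.cos(t),D[1]+130*np.sin(t),D[2])
    c3=d(pts(*D)[0])
    if c3<6: continue
    c2=seg(C,D); 
    if c2<6: continue
    best.append((min(c1,c2,seg(D,E,9)),C,D,c1,c2))
best.sort(key=lambda q:-q[0]);print(*best[:6],sep='\n')
E
```

```text
(np.float64(6.805010128836979), (36, 53, 0), (40, 73, 20), np.float64(8.94427190999916), np.float64(6.805010128836979))
(np.float64(6.781552935698261), (36, 53, 0), (36, 73, 20), np.float64(8.94427190999916), np.float64(6.781552935698261))
(np.float64(6.6987933469316445), (32, 50, 0), (44, 70, 20), np.float64(9.433981132056603), np.float64(6.80136005859))
(np.float64(6.6987933469316445), (32, 53, 0), (44, 70, 20), np.float64(10.0), np.float64(6.80136005859))
(np.float64(6.6987933469316445), (36, 53, 0), (44, 70, 20), np.float64(8.94427190999916), np.float64(6.80136005859))
(np.float64(6.3822236447049345), (36, 53, 0), (40, 76, 23), np.float64(8.94427190999916), np.float64(6.3822236447049345))
```

Emit:
play_rows --plan '[0,0,0,0,0,-0.002,0.2,0,0,0,0,0,-0.005,0.2,0,0,0,0,0,-0.009,0.2,0,0,0,0,0,-0.013,0.2,0,0,0,0,0,-0.015,0.2,0,0,0,0,0,-0.015,0.2]'

```text
clock: 5.28
position: [0.507, -0.1254, 0.0525]
ee_rot: [0.713, 0.701, 0.0, 0.0]
ft_force: [0.9, -0.0, -2.8]
grip_width: 0.336
grasp_force: 59.2
```

```bash
python3 - <<'E'
from to import *
o=status.get_obs();print({k:o[k] for k in ['clock','position','ft_force','torque','grip_width','grasp_force']})
import pickle
im,m=snap('wrist','w2.png');pickle.dump(m,open('w2.pkl','wb'))
E
```

```text
{'clock': 5.275, 'position': array([ 0.507 , -0.1254,  0.0525]), 'ft_force': array([ 0.8708, -0.0098, -2.8135]), 'torque': array([ 0.0746, -0.0392,  0.0037]), 'grip_width': 0.3357338967782241, 'grasp_force': 59.204798340797424}
```

View pics/w2.png

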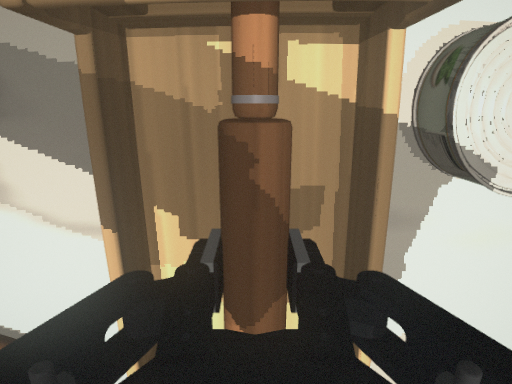

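The grip holds: the opening matches 30 mm, about 2.8 N of weight is carried, and the moment is small. The body's left end is at (255,120) and the pin is level and straight between the pads. I'll check its position before sliding.

```bash
python3 - <<'E'
from to import *
import pickle
m=pickle.load(open('w2.pkl','rb'))
for z in (.054,.069): print('bodyL',atz(m,(255,120),z))
print('roof edge',atz(m,(200,25),.008), proj(m,[[.507,-.0282,.078],[.507,-.0654,.054],[.507,-.0654,.069]]))
E
```

```text
bodyL [ 0.5081 -0.0641  0.054 ]
bodyL [ 0.5081 -0.0634  0.069 ]
roof edge [ 0.4809 -0.0179  0.008 ] [[249.339    2.4971]
 [252.2929 123.4315]
 [251.9653 125.8725]]
```

Emit:
play_rows --plan '[0,0,0,0.003,0,0,0.2,0,0,0,0.008,0,0,0.2,0,0,0,0.015,0,0,0.2,0,0,0,0.022,0,0,0.2,0,0,0,0.029,0,0,0.2,0,0,0,0.036,0,0,0.2,0,0,0,0.041,0,0,0.2,0,0,0,0.043,0,0,0.2,0,0,0,0.043,0,0,0.2]'

```text
clock: 6.45
position: [0.5076, -0.0824, 0.0523]
ee_rot: [0.713, 0.701, 0.0, 0.0]
ft_force: [0.1, 1.1, -1.9]
grip_width: 0.33
grasp_force: 59.2
```

Emit:
play_rows --plan '[0,-1,0,0,0,-0.001,0.2,0,-3,0,0,0,-0.003,0.2,0,-5,0,0,0,-0.005,0.2,0,-7.5,0,0,0,-0.007,0.2,0,-10,0,0.001,0,-0.0095,0.2,0,-12.5,0,0.001,0,-0.012,0.2,0,-15,0,0.001,0,-0.014,0.2,0,-17,0,0.001,0,-0.016,0.2,0,-19,0,0.001,0,-0.018,0.2,0,-20,0,0.001,0,-0.019,0.2,0,-20,0,0.001,0,-0.019,0.2]'

```text
clock: 7.82
position: [0.5077, -0.0811, 0.0713]
ee_rot: [0.702, 0.691, -0.124, 0.122]
ft_force: [-0.2, 0.1, -1.4]
grip_width: 0.331
grasp_force: 59.2
```

```bash
python3 - <<'E'
from to import *
o=status.get_obs();print({k:o[k] for k in ['clock','position','ft_force','torque','grip_width','grasp_force','joint_pos']})
R=Rn.from_quat(o['ee_rot']);print(R.as_matrix())
a,_=snap('side','s3.png');b,_=snap('top','t3.png')
f=lambda i,x0,x1,y0,y1,s:cv2.resize(i[y0:y1,x0:x1,::-1],(400,400))
cv2.imwrite('pics/c3.png',np.hstack([f(a,190,310,110,230,1),f(b,220,410,80,270,1)]))
E
```

```text
{'clock': 7.825, 'position': array([ 0.5077, -0.0811,  0.0713]), 'ft_force': array([-0.226 ,  0.1356, -1.3945]), 'torque': array([ 0.5234, -0.0183, -0.021 ]), 'grip_width': 0.33146506317557073, 'grasp_force': 59.196136593818665, 'joint_pos': array([-0.7292,  0.3379,  0.6637,  1.992 ,  0.1772,  0.925 , -0.2161])}
[[ 0.0154  0.9999 -0.0055]
 [ 0.9396 -0.0164 -0.3419]
 [-0.3419  0.0001 -0.9397]]
```

View pics/c3.png

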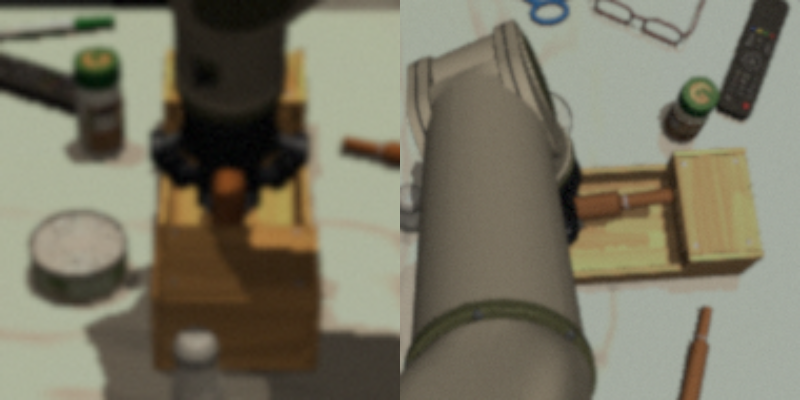

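The side half shows the gripper holding the pin with its left end still under the near cover. The top half shows the right handle risen past the right board, with its tip at crop (675,192), which is pixel (350.6,171.2). The jar, tin and shaker have not moved. I'll compare the tip's position with what a 20° tilt predicts.

```bash
python3 - <<'E'
from to import *
m=viewer.camera_model('top')
for c in (0,.0015):
  for t in (16,20,24):
    a=np.radians(t);print(t,proj(m,[[.5055,-.0805-.12*np.cos(a),.073+.12*np.sin(a)],[.5065,-.0805-.06*np.cos(a)+.005,.073+.06*np.sin(a)+.014]]).ravel())
E
```

```text
16 [350.3144 173.0527 324.2709 174.5582]
20 [350.0494 171.9926 324.0382 174.0352]
24 [349.5316 170.9584 323.6819 173.5291]
16 [350.3144 173.0527 324.2709 174.5582]
20 [350.0494 171.9926 324.0382 174.0352]
24 [349.5316 170.9584 323.6819 173.5291]
```

Emit:
play_rows --plan '[0,0,0,-0.003,0,0,0.2,0,0,0,-0.009,0,0,0.2,0,0,0,-0.018,0,0,0.2,0,0,0,-0.028,0,0,0.2,0,0,0,-0.038,0,0,0.2,0,0,0,-0.048,0,0,0.2,0,0,0,-0.056,0,0,0.2,0,0,0,-0.06,0,0,0.2,0,0,0,-0.06,0,0,0.2]'

```text
clock: 9.05
position: [0.5066, -0.1379, 0.0919]
ee_rot: [0.702, 0.69, -0.124, 0.122]
ft_force: [0.6, 1.1, -2.6]
grip_width: 0.329
grasp_force: 59.2
```

Emit:
play_rows --plan '[0,0,0,-0.003,0,0,0.2,0,0,0,-0.01,0,0,0.2,0,0,0,-0.02,0,0,0.2,0,0,0,-0.03,0,0,0.2,0,0,0,-0.042,0,0,0.2,0,0,0,-0.054,0,0,0.2,0,0,0,-0.064,0,0,0.2,0,0,0,-0.07,0,0,0.2,0,0,0,-0.07,0,0,0.2]'

```text
clock: 10.18
position: [0.5055, -0.204, 0.1159]
ee_rot: [0.702, 0.69, -0.124, 0.122]
ft_force: [0.3, 0.5, -2.2]
grip_width: 0.331
grasp_force: 59.2
```

```bash
python3 - <<'E'
from to import *
o=status.get_obs();print({k:o[k] for k in ['clock','position','ft_force','torque','grip_width','grasp_force','joint_pos']})
rel(o['position']+[0,0,.14],down(-1))
rel(o['position']+[0,0,.09],down(-1,20))
E
```

```text
{'clock': 10.175, 'position': array([ 0.5055, -0.204 ,  0.1159]), 'ft_force': array([ 0.3486,  0.488 , -2.1577]), 'torque': array([0.561 , 0.0004, 0.0296]), 'grip_width': 0.3307614905985175, 'grasp_force': 59.19719338417053, 'joint_pos': array([-0.5556,  0.2827,  0.7369,  1.9503,  0.1948,  0.9387,  0.0267])}
rotvec [ 0.0121 19.9941 -0.0123] shift [-0.0479  0.     -0.1316]
rotvec [ 0.0097 -0.0059 -0.0142] shift [-0.0308  0.     -0.0846]
```

Emit:
play_rows --plan '[0,0,0,-0.002,0,-0.005,0.2,0,0,0,-0.006,0,-0.016,0.2,0,0,0,-0.011,0,-0.03,0.2,0,0,0,-0.017,0,-0.046,0.2,0,0,0,-0.022,0,-0.062,0.2,0,1,0,-0.027,0,-0.075,0.2,0,3,0,-0.031,0,-0.085,0.2,0,5.5,0,-0.034,0,-0.094,0.2,0,8,0,-0.037,0,-0.102,0.2,0,10.5,0,-0.04,0,-0.11,0.2,0,13,0,-0.043,0,-0.118,0.2,0,15.5,0,-0.045,0,-0.124,0.2,0,18,0,-0.047,0,-0.129,0.2,0,19.5,0,-0.048,0,-0.132,0.2,0,20,0,-0.048,0,-0.132,0.2,0,20,0,-0.048,0,-0.132,0.2,0,20,0,-0.048,0,-0.132,0.2]'

```text
clock: 12.3
position: [0.5055, -0.2032, 0.256]
ee_rot: [0.713, 0.701, -0.0, -0.0]
ft_force: [0.7, -0.6, -2.3]
grip_width: 0.33
grasp_force: 59.2
```

```bash
python3 - <<'E'
from to import *
o=status.get_obs();print({k:o[k] for k in ['clock','position','ee_rot','ft_force','torque','grip_width','grasp_force','joint_velocities']})
a,_=snap('side','s4.png');b,_=snap('top','t4.png')
cv2.imwrite('pics/c4.png',np.hstack([cv2.resize(a[60:260,160:360,::-1],(400,400)),cv2.resize(b[70:270,210:410,::-1],(400,400))]))
E
```

```text
{'clock': 12.3, 'position': array([ 0.5055, -0.2032,  0.256 ]), 'ee_rot': array([ 0.7128,  0.7013, -0.0002, -0.0001]), 'ft_force': array([ 0.721 , -0.611 , -2.3215]), 'torque': array([0.008 , 0.0335, 0.0112]), 'grip_width': 0.329783593624745, 'grasp_force': 59.2336231470108, 'joint_velocities': array([-0.0011, -0.0004,  0.0006, -0.0018, -0.0029, -0.0011,  0.0026])}
```

View pics/c4.png

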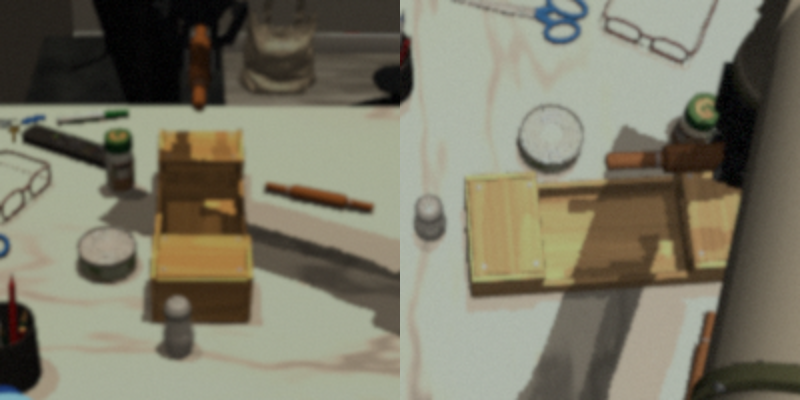

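The box is empty, and the pin hangs above it with its left tip at side crop (199,102) and top crop (607,160). The shaker, tin and jar are where they were. I'll triangulate the tip to check that the pin is level.

```bash
python3 - <<'E'
from to import *
t=viewer.camera_model('top');s=viewer.camera_model('side')
p=tri([(s,(259.5,110)),(t,(313.5,150))]);print(p,'expected',[.507,-.081,.2575])
print(proj(s,[p,[.507,-.081,.2575]]).ravel(),proj(t,[p,[.507,-.081,.2575]]).ravel())
o=status.get_obs();print(o['clock'])
E
```

```text
[ 0.5057 -0.0815  0.2645] expected [0.507, -0.081, 0.2575]
[259.4883 109.9934 258.9493 112.4546] [313.4963 150.0168 312.6612 150.767 ]
12.4
```

```bash
python3 -c "
from workcell import manip
print(manip.hand_in())"
```

```text
the job is handed in; nothing more can be done
None
```

The rolling pin is out of the box, right end first, and handed in held still in the gripper at about 12.4 s; it is level to within a few degrees by camera, its underside is about 15 cm above the box top, and the shaker, jar and tin look unmoved.

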